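# Lock a gripper finger into the cam clamp

### The arm

A 6-joint arm with a two-finger parallel gripper is mounted at the origin on a cart in front of the work surface, level with it; the furniture and walls round the work are solid. World frame = base frame: x ahead of the robot, y to its left, z up, the work surface at z = 0. Lengths are in m, angles in rad, forces in N, time in s.
With the tool pointing down it reaches from about 0.3 to 0.775 m from the base axis. Payload 14.6 kg.
Tool frame: the origin (TCP) lies on the mounting face of the last link; the fingertips stand 173 mm ahead of it and the grasp point (between the pads) lies env.pinch_z ahead of it (env.pinch_z is the distance from the TCP to the grasp point, in m); z points along the fingers, y is the line along which they close (so a half turn about z gives the same grasp; the last joint's range is limited). The gripper opens to 85 mm and grips with 20 to 120 N. Pads are 22 mm wide; open, the fingers measure 114 mm over their backs; the gripper's body (76 mm by 85 mm) begins 54 mm behind the grasp point. The pads swing forward as they close: fully open they stand 13 mm farther back than shut.
Start: joints at [-1.335, 0.3, 1.521, -0, 1.321, -0.067], TCP at [0.164, -0.525, 0.405] pointing down, gripper open.
Joint ranges: [-3.03, 3.03], [-0.79, 2.21], [0.23, 2.52], [-1.04, 4.18], [0, 3.07], [-2.55, 2.55]. Speed limits (rad/s): [2.22, 2.22, 2.57, 3.14, 3.14, 3.14].

### API

Orientations are given as a 3x3 rotation matrix whose columns are the frame's x, y, z axes.
In Python, from plant import telemetry, grab_frame, env gives the robot as it stands. The module is installed in compiled form; this text tells all that it offers.
- The arm moves only by the tool send_rows, never from a script. Its argument "targets" is a list that holds one entry, the list of rows, each a list of 7 numbers: the shift along the world's x, y, z in units of 30 mm (1.0 is 30 mm), then the turn, a rotation vector about the world's x, y, z in units of 5 degrees (1.0 is 5 degrees), then the opening, from 0 (shut) to 1 (fully open). In form: [[[tx, ty, tz, rx, ry, rz, jaw], ...]]. A call has exactly 10 rows; each row shifts and turns the commanded pose from where the row before left it; what a row does not reach is not made up. A row lasts 1/12 s, in which the tool goes at most 41.7 mm and 7.16 degrees, less where a joint would pass 70% of its speed; a pose out of reach is approached as far as the arm can. A call is refused whole if a number of a shift passes 1 or a number of a turn 1, either way. A call with a gripper value outside its range is refused whole. The fingers move at their own pace and stop on an object; "squeeze" is the grip in N (left out, the last holds). Time passes only in rows, so rows that do not move let the fingers close, or fill a call up. It gives the time, the measured TCP pose, the force, the opening and the grip force at its end, in the units of the state.
- telemetry.get_obs(): the state, without advancing time (a new reading comes with each control period).
- grab_frame(name): name is "side" or "top"; returns a dict with "pixels" (420x560x3 uint8, red, green, blue), "camera_matrix" (3x3 intrinsics, pixels), "rvec" (rotation vector, rad) and "tvec" (3), from world to camera coordinates, as OpenCV has them. Camera axes: x right, y down, z forward; pixel columns grow to the right and rows downward; lengths in m; the calibration is good to about 2 mm. A picture is of the moment at which its call begins. There is no depth.
- env.hand_in(): hands the job in; it is judged then, once.
The state is a dict: "time_s": time; "qpos": joint angles; "qvel": joint speeds; "effort": joint torques, N m; "eef_pos": TCP position; "tool_rot": TCP orientation; "force": force on the tool from outside, world axes, zero at the start; "moment": the same for the moment, N m; "grip_width": opening from 0.0 (shut) to 1.0 (fully open); "grip_force": force on a finger pad.
Only numpy, scipy, OpenCV 4.12 (cv2) and the standard library are available. Lean on these libraries where they do the work, as an engineer would, in place of code of your own. Each camera call takes 0.05 s, during which the arm holds its last target. There are 200 camera calls.

### The job

Lay the loose printed gripper finger flat in the nest of the cam clamp, between the fence and the jaw and lined up with the clamp. Then turn the clamp's knob clockwise until the sprung follower drops into the notch of the cam and the jaw closes on the finger, and on until the follower bears snugly on the end of the notch, without forcing it. Leave the tape roll and the solder reel where they are.

Things in the scene. Friction and masses are not known exactly. Their poses are not given: they have to be found in the camera images.
- finger_mid (a point): centre (half-way up) of the loose printed gripper finger, a small dark bar lying flat on the worktop: 52 mm long along its y axis, 14 mm wide along x, 12 mm high, slightly tapered; 12 g. It may lie in the nest either way round.
- clamp: the bolted-down cam clamp, base 216 x 76 mm. Origin: on the worktop, on the knob's vertical axis; x runs along the clamp: knob, fence (face at x = 68 mm, 12 mm above the bed), nest, jaw, spring block; z up. Four cheeks 8 mm above the bed, at x = 68 to 77 and 109 to 118 mm, leave a channel 18 mm wide for the finger; between the pairs the bed's sides are open for gripper fingers
- nest (a point): middle of the open nest on the bed's top (22 mm above the worktop), at x = 96.3 mm, y = 0 of the clamp: lay the finger's centre over it, long axis along the clamp's x; it then has 2 mm to the fence and 2.5 mm to the open jaw, which later draws it against the fence. Same axes as clamp
- knob_grip (a point): point to grip on the knob's axis, 49 mm above the worktop. The knob's bar is 50 mm long along this point's x axis, 14 mm thick along its y axis, from 32 to 62 mm above the worktop; below it a round skirt (38 mm diameter, 26 to 32 mm up) and the cam disc (55 mm diameter, 15 to 25 mm up)
- knob (a joint): knob angle, rad, clockwise from above; near 0 at the start. The cam sits on the shaft at an angle that differs every time. Felt in turn: rising resistance (to 0.15 N m); the follower drops, pulling the knob on; 0.2 rad free; the notch's end wall, 23 mm from the axis, 0.8 to 1.4 rad from the start. Snug is 5 to 24 N on the wall (0.12 to 0.55 N m) for 0.2 s; more is forbidden. Stays where let go
- slide (a joint): travel (m) towards the cam of the slide with follower roller and jaw, spring-pushed with 5 to 6 N. 0.003 at the start (jaw 57 mm from the fence), 0 on the cam's crest (60 mm), 0.008 when the follower has dropped and the jaw holds the 52 mm finger against the fence, 0.0105 when dropped with the nest empty
- jaw (a point): middle of the jaw's face that looks to the fence, 6 mm above the bed; it moves with the slide. The jaw is 24 mm wide and stands 14 mm above the bed.
- tape: bystander: roll of tape lying flat, 92 mm diameter, 19 mm high; origin under its centre
- reel: bystander: solder reel standing on end, 56 mm diameter, 37 mm high; origin under its centre
There are look-alikes about, which are no part of the job. Several things look just like the part that bears finger_mid: the one meant starts farthest to the robot's right.

How it is judged:
On the way, in this order (a step that is already met when the one before it is completed fails the run):
1. the finger lies flat in the nest with the clamp still open (horizontal distance between finger_mid and nest below 0.007 m and z of finger_mid in the frame of clamp between 0.026 and 0.0305 m and angle between the y axis of finger_mid and the x axis of clamp, either way round below 0.2 rad and value of joint slide below 0.0055 m and contact force between the fingers and finger below 0.1 N), for 0.2 s.
2. the follower is down in the notch, the jaw holds the finger and the follower bears snugly on the end of the notch (value of joint slide between 0.0065 and 0.0095 m and contact force between slide and finger above 2 N and contact force between knob and slide above 5 N), for 0.2 s.
At the end, for the whole second after the job is handed in: the follower is down in the notch (slide between 6.5 and 9.5 mm) and the jaw presses the finger with more than 2 N; the finger lies flat on the bed within 5 mm of the nest point, lined up with the clamp within 0.15 rad, at rest (value of joint slide between 0.0065 and 0.0095 m and contact force between slide and finger above 2 N and horizontal distance between finger_mid and nest below 0.005 m and z of finger_mid in the frame of clamp between 0.026 and 0.0305 m and angle between the y axis of finger_mid and the x axis of clamp, either way round below 0.15 rad and linear speed of finger below 0.02 m/s); the robot touches nothing.
It fails at once if the cam is forced against the follower with more than 24 N (contact force between knob and slide above 24 N).
It fails at once if the tape roll or the solder reel is moved more than 30 mm (distance of any of tape, reel from where it was at the start of the episode above 0.03 m).
It also fails if it takes over 67 s, if anything falls off the work surface, if the arm or the gripper's body presses on something with over 40 N, if the wrist force passes 120 N, or if a joint passes its speed limit or range.

## Working session

There is one attempt and no reset: what is moved stays moved. The work goes in short steps, Python scripts to look and compute and a tool call to move; the robot and the scene stay as the last step left them, time stands still between calls to the robot, and variables do not carry over. Pictures are saved under pics/ and viewed, at most 10 in all, crops included, and the job is handed in when it is done.

Besides the shell and the picture viewer there is one more tool, called after "Call:" as name(argument=value, ...) on one line, values as JSON. send_rows: Moves the arm, as the interface text tells. Its arguments: {"type":"object","properties":{"targets":{"type":"array","items":{"type":"array","items":{"type":"array","items":{"type":"number"}}}},"squeeze":{"type":"number"}},"required":["targets"]}

```bash
mkdir -p pics; cat > h.py <<'E'
import numpy as np, cv2
from plant import telemetry, grab_frame, env
def shot(n,fn):
    f=grab_frame(n); cv2.imwrite(fn,f["pixels"][:,:,::-1]); np.savez(fn.replace('.png','.npz'),**f); return f
def cam(f):
    R=cv2.Rodrigues(np.array(f["rvec"],float))[0]; t=np.array(f["tvec"],float).ravel(); return np.array(f["camera_matrix"]),R,t
def ray(f,uv,z):
    K,R,t=cam(f); d=R.T@np.linalg.solve(K,[uv[0],uv[1],1.]); c=-R.T@t; return c+d*(z-c[2])/d[2]
def proj(f,p):
    K,R,t=cam(f); q=K@(R@np.array(p)+t); return q[:2]/q[2]
E
python3 - <<'E'
from h import *
for n in("top","side"):
    f=shot(n,f"pics/{n}0.png"); K,R,t=cam(f); print(n,-R.T@t,K[0,0],R[2])
o=telemetry.get_obs(); print(env.pinch_z,o)
E
```

```text
top [ 0.39366366 -0.0077259   1.21987035] 469.0435710015449 [ 0.13737574  0.00385691 -0.9905115 ]
side [0.41991459 0.88047934 0.62077729] 410.23372219057524 [ 0.15622172 -0.85059814 -0.50207328]
0.1547 {'time_s': 0.1, 'qpos': array([-1.33461927e+00,  3.00426542e-01,  1.52152591e+00,  1.19768398e-05,
        1.32067142e+00, -6.65928972e-02]), 'qvel': array([ 1.50482540e-03, -1.73409781e-03, -7.97796540e-04, -2.94343683e-04,
       -2.51596920e-05, -1.50539460e-03]), 'effort': array([ 8.38485880e-05, -5.44380069e+01, -3.62370014e+01, -9.61625847e-05,
        3.02507513e-03, -2.53094902e-05]), 'eef_pos': array([ 0.16398643, -0.5249565 ,  0.404169  ]), 'tool_rot': array([[ 9.54515142e-01,  2.98162356e-01, -2.30010936e-04],
       [ 2.98162434e-01, -9.54514616e-01,  1.00530946e-03],
       [ 8.01966377e-05, -1.02816373e-03, -9.99999468e-01]]), 'force': array([0.27621827, 0.24185414, 0.07517817]), 'moment': array([ 0.02259116, -0.00188137, -0.01721804]), 'grip_force': 0.0, 'grip_width': 0.999422809986273}
```

View pics/top0.png

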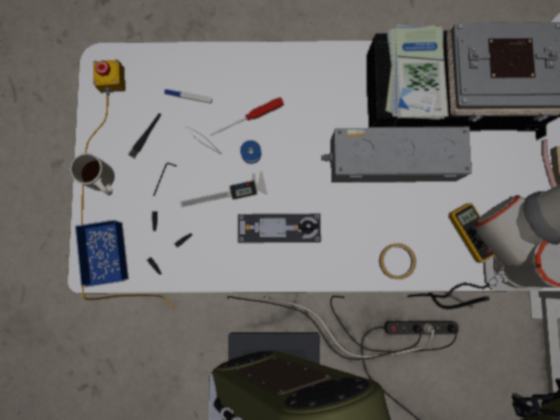

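View pics/side0.png

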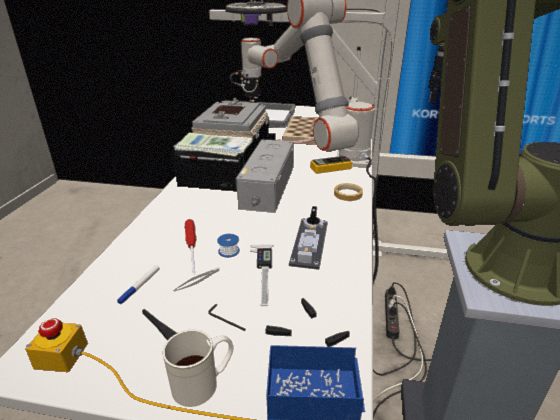

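Top view: clamp at about (280,228) with its knob at (309,227). Three small bars sit at (155,220), (183,240) and (153,266). Tape is at (397,261) and the reel at (251,151). Next I measure them.

```bash
python3 - <<'E'
from h import *
f=dict(np.load("pics/top0.npz")); im=f["pixels"]; g=cv2.cvtColor(im,cv2.COLOR_RGB2GRAY)
def pca(m,z):
    for c in cv2.findContours(m,0,1)[0]:
        if cv2.contourArea(c)<25: continue
        r=cv2.minAreaRect(c); M=cv2.moments(c); ctr=(M['m10']/M['m00'],M['m01']/M['m00'])
        b=np.array([ray(f,p,z)[:2] for p in cv2.boxPoints(r)])
        e=[b[1]-b[0],b[2]-b[1]]; e.sort(key=np.linalg.norm)
        print(np.round(ctr,1),'world',ray(f,ctr,z)[:2].round(4),'box ctr',b.mean(0).round(4),'size',np.linalg.norm(e[1]).round(4),np.linalg.norm(e[0]).round(4),'ang',np.degrees(np.arctan2(e[1][1],e[1][0])).round(1))
m=(g<110).astype(np.uint8)*255; m2=np.zeros_like(m); m2[205:280,140:197]=m[205:280,140:197]
print("fingers"); pca(m2,0.006)
m3=np.zeros_like(m); m3[205:250,230:328]=cv2.morphologyEx(m,cv2.MORPH_CLOSE,np.ones((15,15)))[205:250,230:328]
print("clamp"); pca(m3,0.012)
for n,p,z in(("tape",(397,261),.019),("reel",(251,151),.037),("knob",(309,227),.062)): print(n,ray(f,p,z).round(3))
a=cv2.resize(im[200:255,225:335],None,fx=7,fy=7,interpolation=cv2.INTER_CUBIC)
s=dict(np.load("pics/side0.npz"))["pixels"]
b=cv2.resize(s[200:275,280:335],None,fx=7,fy=7,interpolation=cv2.INTER_CUBIC)
cv2.imwrite("pics/c1.png",a[:,:,::-1]);cv2.imwrite("pics/c2.png",b[:,:,::-1])
E
```

```text
fingers
[153.6 264.9] world [0.4224 0.3038] box ctr [0.421  0.3022] size 0.0497 0.0138 ang -140.3
[182.4 239.9] world [0.4862 0.231 ] box ctr [0.4878 0.2299] size 0.0496 0.0135 ang -49.9
[154.4 219.6] world [0.5397 0.3052] box ctr [0.5374 0.3049] size 0.0499 0.0131 ang -178.4
clamp
[278.9 228. ] world [ 0.515  -0.0193] box ctr [ 0.5152 -0.0196] size 0.2129 0.0727 ang -90.4
tape [ 0.428 -0.319  0.019]
reel [0.713 0.052 0.037]
knob [ 0.512 -0.094  0.062]
```

View pics/c1.png

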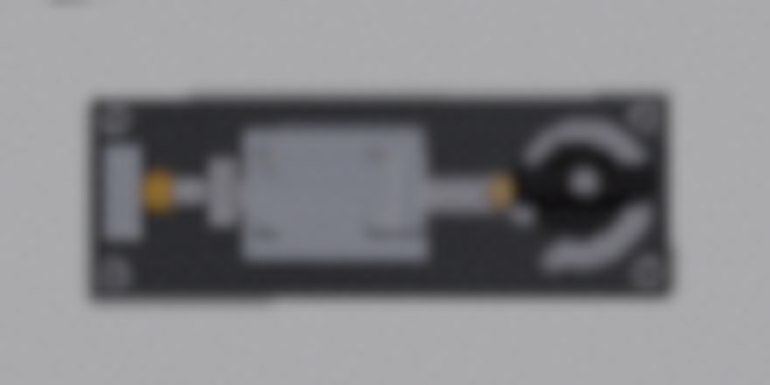

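View pics/c2.png

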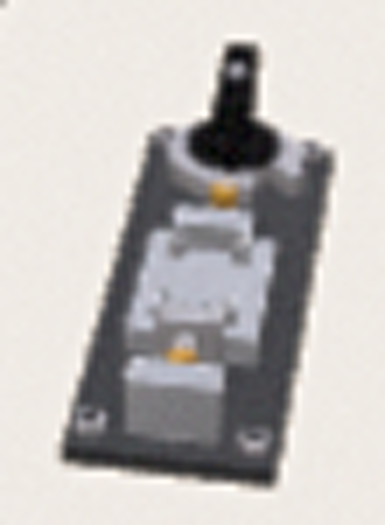

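The crops show the knob bar lying along the clamp at the right (hub dot at crop (583,181)). The fence is at crop x≈395 and the jaw at x≈210-240. The clamp's x axis points along world +y. The right-most bar is at (0.487, 0.230), with its long axis at -50°. I'll move above it now.

Call:
send_rows(targets=[[[0.36,0.84,0,0,0,0.75,0.5],[0.36,0.84,0,0,0,0.75,0.5],[0.36,0.84,0,0,0,0.75,0.5],[0.36,0.84,0,0,0,0.75,0.5],[0.36,0.84,0,0,0,0.75,0.5],[0.36,0.84,0,0,0,0.75,0.5],[0.36,0.84,0,0,0,0.75,0.5],[0.36,0.84,0,0,0,0.75,0.5],[0.36,0.84,0,0,0,0.75,0.5],[0.36,0.84,0,0,0,0.75,0.5]]], squeeze=25)

```text
time_s: 0.93
eef_pos: [0.2722, -0.2717, 0.4045]
tool_rot: [[0.573, 0.819, -0.0], [0.819, -0.573, 0.0], [0.0, -0.0, -1.0]]
force: [0.7, -0.5, -0.8]
grip_width: 0.499
grip_force: 0.0
```

Call:
send_rows(targets=[[[0.36,0.84,0,0,0,0.75,0.5],[0.36,0.84,0,0,0,0.75,0.5],[0.36,0.84,0,0,0,0.75,0.5],[0.36,0.84,0,0,0,0.75,0.5],[0.36,0.84,0,0,0,0.75,0.5],[0.36,0.84,0,0,0,0.75,0.5],[0.36,0.84,0,0,0,0.75,0.5],[0.36,0.84,0,0,0,0.75,0.5],[0.36,0.84,0,0,0,0.75,0.5],[0.36,0.84,0,0,0,0.75,0.5]]])

```text
time_s: 1.77
eef_pos: [0.3802, -0.0195, 0.4046]
tool_rot: [[-0.044, 0.999, -0.0], [0.999, 0.044, 0.0], [0.0, -0.0, -1.0]]
force: [0.4, 0.2, 0.3]
grip_width: 0.498
grip_force: 0.0
```

Call:
send_rows(targets=[[[0.36,0.84,0,0,0,0.75,0.5],[0.36,0.84,0,0,0,0.75,0.5],[0.36,0.84,0,0,0,0.75,0.5],[0.36,0.84,-0.5,0,0,0.75,0.5],[0.36,0.84,-0.5,0,0,0.75,0.5],[0.36,0.84,-0.5,0,0,0.75,0.5],[0.36,0.84,-0.5,0,0,0.75,0.5],[0.36,0.84,-0.5,0,0,0.75,0.5],[0.36,0.84,-0.5,0,0,0.75,0.5],[0.36,0.84,-0.5,0,0,0.75,0.5]]])

```text
time_s: 2.6
eef_pos: [0.4882, 0.2324, 0.2986]
tool_rot: [[-0.643, 0.766, -0.001], [0.766, 0.643, -0.0], [0.0, -0.001, -1.0]]
force: [0.5, -0.8, -0.2]
grip_width: 0.498
grip_force: 0.0
```

```bash
python3 - <<'E'
from h import *
t=dict(np.load("pics/top0.npz")); s=dict(np.load("pics/side0.npz"))
def boxes(f,roi,thr,z,close=1):
    x0,x1,y0,y1=roi; k=4
    g=cv2.resize(cv2.cvtColor(f["pixels"],cv2.COLOR_RGB2GRAY)[y0:y1,x0:x1],None,fx=k,fy=k,interpolation=cv2.INTER_CUBIC)
    m=cv2.morphologyEx((g<thr).astype(np.uint8)*255,cv2.MORPH_CLOSE,np.ones((close,close)))
    c=max(cv2.findContours(m,0,1)[0],key=cv2.contourArea).reshape(-1,2)
    p=np.array([ray(f,((u+.5)/k-.5+x0,(v+.5)/k-.5+y0),z)[:2] for u,v in c],np.float32)*1000
    r=cv2.minAreaRect(p); return np.round(r[0],1),np.round(r[1],1),round(r[2],1)
for th in(90,115,140):
    print(th,'top finger',boxes(t,(170,196,228,252),th,.010),boxes(t,(170,196,228,252),th,.002))
    print('side finger',boxes(s,(298,320,292,322),th,.006),'clamp top',boxes(t,(230,330,207,247),th,.015,61))
# knob hub dot
for f,n,roi in((t,'top',(300,317,220,232)),(s,'side',(309,319,205,214))):
    x0,x1,y0,y1=roi; g=f["pixels"][y0:y1,x0:x1].mean(2)
    print(n);print(g.astype(int))
# gray bed profile in the top image along clamp
g=t["pixels"].mean(2)
print('row profile v=221..234 mean'); 
for v in (220,222,224,226,228,230,232,234,236): print(v,g[v,252:306].astype(int))
f=shot("top","pics/top1.png"); shot("side","pics/side1.png")
E
```

```text
90 top finger (array([487.1, 228.2]), array([13.3, 49.3]), 34.7) (array([487.7, 229.7]), array([13.4, 49.6]), 34.7)
side finger (array([486.8, 228.7]), array([17.7, 59.9]), 36.8) clamp top (array([519., -19.]), array([211.6, 103.1]), 89.6)
115 top finger (array([487.4, 228.3]), array([15.7, 52. ]), 36.0) (array([488. , 229.8]), array([15.8, 52.3]), 36.0)
side finger (array([486.7, 228.6]), array([18.4, 61.3]), 36.5) clamp top (array([519. , -19.3]), array([214.8, 103.1]), 89.6)
140 top finger (array([487.4, 228.4]), array([18.7, 54.9]), 36.5) (array([488. , 229.9]), array([18.8, 55.3]), 36.5)
side finger (array([486.6, 228.5]), array([19.5, 62.2]), 36.5) clamp top (array([519. ,  -9.8]), array([236.3, 103.1]), 89.6)
top
[[ 68  88 102  99  84  73  69  68  69  78  90 101 111 115 109  94  73]
 [ 80  98  97  80  58  41  36  36  37  45  57  73  91 107 113 105  87]
 [ 80  89  76  53  36  27  26  30  31  31  32  41  63  86  98  99  86]
 [ 62  65  50  33  25  25  32  44  49  43  32  26  38  54  66  68  62]
 [ 39  39  33  27  26  30  49  72  81  73  48  31  27  32  35  37  35]
 [ 29  29  28  
[... 2219 characters left out ...]
 94  84  57  31  24  24  25]
232 [ 46  47  56  71  77  77  72  85 107 115 114 117 123 126 127 127 127 127
 127 127 128 128 129 128 123 118 117 119 121 121 117 113 108  92  66  52
  48  47  48  47  47  48  48  49  48  52  58  64  62  50  39  33  31  33]
234 [ 45  45  46  45  45  45  51  78 108 117 116 116 120 124 126 125 126 127
 127 127 127 126 127 127 125 121 118 118 118 119 118 117 114  98  71  49
  47  46  46  46  46  47  46  47  47  47  47  47  46  48  50  58  72  83]
236 [ 45  46  46  46  46  46  50  70  95 105 107 108 107 108 108 107 108 109
 109 109 109 109 109 109 109 110 109 109 109 109 110 110 106  94  69  49
  47  46  47  47  46  47  48  48  46  47  47  48  48  55  72  96 110 117]
```

```bash
cat >> h.py <<'E'
def tri(f,a,g,b):
    P=[cam(x)[0]@np.c_[cam(x)[1],cam(x)[2]] for x in(f,g)]
    X=cv2.triangulatePoints(P[0],P[1],np.array(a,float).reshape(2,1),np.array(b,float).reshape(2,1)).ravel(); return X[:3]/X[3]
E
python3 - <<'E'
from h import *
t=dict(np.load("pics/top0.npz")); s=dict(np.load("pics/side0.npz"))
a=(308.05,225.45);b=(313.5,209.4)
print('knob top/side/tri',ray(t,a,.062).round(4),ray(s,b,.062).round(4),tri(t,a,s,b).round(4))
# base outline
g=t["pixels"].mean(2)
m=np.zeros((420,560),np.uint8); m[210:246,232:325]=(g[210:246,232:325]<100); m=cv2.morphologyEx(m,cv2.MORPH_CLOSE,np.ones((9,9)))
p=np.array([(x,y) for y,x in zip(*np.nonzero(m))])
print('extents',p.min(0),p.max(0))
c=max(cv2.findContours(m,0,1)[0],key=cv2.contourArea)
q=np.array([ray(t,u[0],.012)[:2]*1000 for u in c],np.float32); print(cv2.minAreaRect(q))
# subpixel edges of the base by half-level crossing
def cross(pr,lv):
    i=[k for k in range(len(pr)-1) if (pr[k]-lv)*(pr[k+1]-lv)<0]; return [k+(pr[k]-lv)/(pr[k]-pr[k+1]) for k in i]
for u in(246,262,278,294): 
    e=cross(g[205:252,u],112); lo,hi=205+e[0],205+e[-1]; print(u,'v',round(lo,2),round(hi,2),'mid at z.012',ray(t,(u,(lo+hi)/2),.012)[:2].round(4))
for v in(219,236,238): 
    e=cross(g[v,225:335],112); lo,hi=225+e[0],225+e[-1]; print(v,'u',round(lo,2),round(hi,2),ray(t,(lo,v),.012)[:2].round(4),ray(t,(hi,v),.012)[:2].round(4))
    e=cross(g[v,250:296],85); print('  bed',[ray(t,(250+x,v),.026)[:2].round(4) for x in e])
s1=dict(np.load("pics/side1.npz"))["pixels"]; t1=dict(np.load("pics/top1.npz"))["pixels"]
cv2.imwrite("pics/c3.png",np.hstack([cv2.resize(t1[180:280,130:240],(440,400)),cv2.resize(s1[220:320,270:360],(360,400))])[:,:,::-1])
E
```

```text
knob top/side/tri [ 0.5159 -0.0912  0.062 ] [ 0.5148 -0.093   0.062 ] [ 0.5153 -0.0911  0.0631]
extents [238 214] [320 242]
((515.2254638671875, -19.28533172607422), (212.1995849609375, 72.75457000732422), 89.64430236816406)
246 v 213.7 242.49 mid at z.012 [0.5154 0.0658]
262 v 213.27 242.46 mid at z.012 [0.5157 0.0244]
278 v 213.26 242.06 mid at z.012 [ 0.516 -0.017]
294 v 213.39 242.06 mid at z.012 [ 0.5155 -0.0584]
219 u 237.35 320.06 [0.5392 0.0882] [ 0.5378 -0.1262]
  bed [array([0.5371, 0.0305]), array([ 0.5367, -0.0351])]
236 u 237.35 320.61 [0.495 0.088] [ 0.4937 -0.1268]
  bed [array([0.4935, 0.0302]), array([ 0.4931, -0.0355])]
238 u 237.37 320.57 [0.4898 0.088 ] [ 0.4885 -0.1265]
  bed []
```

View pics/c3.png

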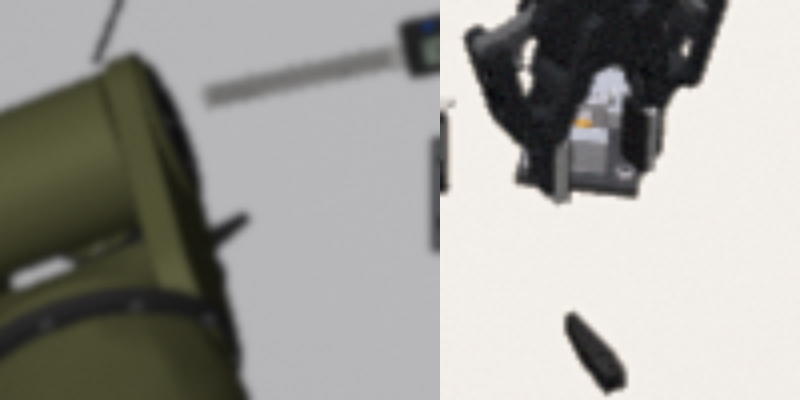

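The side crop shows the target bar lying clear below the open gripper. In the top crop our own green arm covers the bar. The clamp axis runs along world +y at x≈0.5155, with the knob at y≈-0.0913, which puts the nest at about (0.5155, 0.005). The finger is at about (0.4874, 0.229).

Call:
send_rows(targets=[[[-0.03,-0.11,-0.4,0,0,-0.3,0.5],[0,0,-0.6,0,0,0,0.5],[0,0,-0.6,0,0,0,0.5],[0,0,-0.6,0,0,0,0.5],[0,0,-0.6,0,0,0,0.5],[0,0,-0.5,0,0,0,0.5],[0,0,-0.4,0,0,0,0.5],[0,0,-0.3,0,0,0,0.5],[0,0,-0.12,0,0,0,0.5],[0,0,0,0,0,0,0.4]]])

```text
time_s: 3.53
eef_pos: [0.4871, 0.2276, 0.1757]
tool_rot: [[-0.62, 0.784, -0.001], [0.784, 0.62, -0.0], [0.0, -0.001, -1.0]]
force: [0.1, -0.7, 0.1]
grip_width: 0.402
grip_force: 0.0
```

Call:
send_rows(targets=[[[0,0,0,0,0,0,0.3],[0,0,0,0,0,0,0.2],[0,0,0,0,0,0,0.1],[0,0,0,0,0,0,0.05],[0,0,0,0,0,0,0],[0,0,0,0,0,0,0],[0,0,0,0,0,0,0],[0,0,0,0,0,0,0],[0,0,0,0,0,0,0],[0,0,0,0,0,0,0]]])

```text
time_s: 4.37
eef_pos: [0.4874, 0.2279, 0.1769]
tool_rot: [[-0.62, 0.784, 0.001], [0.784, 0.62, 0.001], [-0.0, 0.002, -1.0]]
force: [-0.0, 0.4, 6.0]
grip_width: 0.143
grip_force: 24.7
```

Call:
send_rows(targets=[[[0,0,0.3,0,0,0,0],[0,0,0.6,0,0,0,0],[0,0,0.7,0,0,0,0],[0,0,0.7,0,0,0,0],[0,0,0.7,0,0,-0.5,0],[0.1,-0.5,0,0,0,-0.8,0],[0.1,-0.7,0,0,0,-0.8,0],[0.1,-0.7,0,0,0,-0.8,0],[0.1,-0.7,0,0,0,-0.8,0],[0.1,-0.8,0,0,0,-0.8,0]]])

```text
time_s: 5.2
eef_pos: [0.502, 0.125, 0.2668]
tool_rot: [[-0.27, 0.963, 0.0], [0.963, 0.27, 0.0], [0.0, 0.0, -1.0]]
force: [1.0, -0.1, -0.6]
grip_width: 0.141
grip_force: 24.3
```

Call:
send_rows(targets=[[[0.1,-0.8,0,0,0,-0.8,0],[0.1,-0.8,0,0,0,-0.8,0],[0.1,-0.8,0,0,0,-0.8,0],[0.1,-0.8,0,0,0,-0.7,0],[0.03,-0.8,-0.4,0,0,0,0],[0,0,-0.5,0,0,0,0],[0,0,0,0,0,0,0],[0,0,0,0,0,0,0],[0,0,0,0,0,0,0],[0,0,0,0,0,0,0]]])

```text
time_s: 6.03
eef_pos: [0.5152, 0.0064, 0.2401]
tool_rot: [[-0.007, 1.0, 0.001], [1.0, 0.007, -0.0], [-0.0, 0.001, -1.0]]
force: [0.5, -0.7, 0.9]
grip_width: 0.143
grip_force: 24.3
```

```bash
python3 - <<'E'
from h import *
f=shot("side","pics/side2.png"); t=shot("top","pics/top2.png"); o=telemetry.get_obs(); print(o["eef_pos"],o["tool_rot"].round(4),o["force"],o["grip_width"])
u,v=proj(f,[.5155,.005,.04]).astype(int); print(u,v); print(proj(t,[.5155,.005,.04]))
cv2.imwrite("pics/c4.png",cv2.resize(f["pixels"][v-45:v+40,u-45:u+45],None,fx=7,fy=7,interpolation=cv2.INTER_CUBIC)[:,:,::-1])
E
```

```text
[0.51510729 0.00623322 0.23982975] [[-7.e-03  1.e+00  1.e-03]
 [ 1.e+00  7.e-03 -1.e-04]
 [-1.e-04  1.e-03 -1.e+00]] [ 0.079479   -0.38875745 -0.15672676] 0.14355973763085364
308 235
[269.36123708 226.77922112]
```

View pics/c4.png

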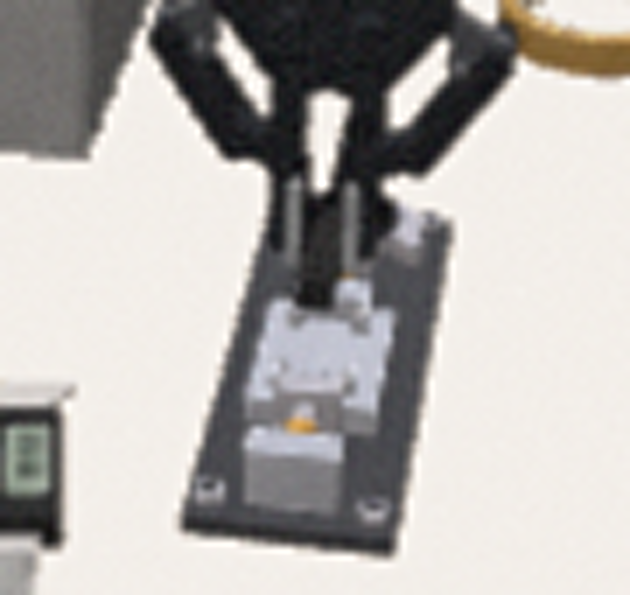

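The held bar sits between the pads, with its near lower end at crop (315,303). The clamp is below it and the cheeks are free. I'll check this numerically.

```bash
python3 - <<'E'
from h import *
f=dict(np.load("pics/side2.npz")); x0,y0=308-45,235-45
px=lambda c:(c[0]/7-.5+x0,c[1]/7-.5+y0)
e=f["pixels"]; g=e.mean(2)
print(g[222:236,300:318].astype(int))
print('finger near end bottom ray z.063',ray(f,px((315,303)),.063).round(4))
pr=lambda p:((proj(f,p)-[x0,y0]+.5)*7).round(0)
p=[.5151,.0062]
print('pred near-end bottom/top',pr([p[0],p[1]+.026,.063]),pr([p[0],p[1]+.026,.075]))
print('pred jaw top near corners',pr([.5275,.0337,.036]),pr([.5035,.0337,.036]))
print('base near corners z.012',pr([.5535,.0882,.012]),pr([.4775,.0882,.012]),'z0',pr([.5535,.0882,0]),pr([.4775,.0882,0]))
for n,y in(('cheek109',.0177),('118',.0267)): print(n,pr([.5245,y,.030]),pr([.5065,y,.030]))
E
```

```text
[[200  74  36  60 114 109  40  30  45  49  48  53 100 109  71  31  34  31]
 [139  48  28  59 118 109  37  36  48  47  42  62 113 113  60  30  36  42]
 [119  50  29  60 113 109  41  43  51  47  50  65 116 111  56  27  46  89]
 [ 95  70  39  69 114  92  33  45  44  47  51  60 116 110  46  29  56 101]
 [ 77  80  77  95 114  91  48  49  38  49  43  58 117 109  50  42  62  88]
 [ 76  79  81  92 106  86  51  51  44  49  46  60 116 114  87  93  90  79]
 [ 73  79  81  83  81  72  45  40  34  49  45  49 106 111 110 115  85  79]
 [ 73  81  77  78  72  58  49  46  45  44  40  62 111 117 103 104  81  77]
 [ 76  80  78  77  75  76  34  29  35  37  53 130 192 199 168 156  91  74]
 [ 79  71  81  76  64  70  28  33  30  28  72 158 195 198 194 190  97  75]
 [ 74  86 114 116 102  44  24  24  36  27  72 154 165 174 196 199  88  74]
 [ 85 126 189 195 171  76  39  36  34  35  71 129 130 132 158 192  95  88]
 [ 97 165 203 193 160 142 113 103  95  86 103 124 128 138 173 193 153 161]
 [102 179 197 189 145 122 127 158 149 144 146 132 128 136 153 156 193 197]]
finger near end bottom ray z.063 [0.5154 0.0278 0.063 ]
pred near-end bottom/top [314. 310.] [315. 281.]
pred jaw top near corners [277. 371.] [343. 379.]
base near corners z.012 [179. 508.] [397. 533.] z0 [179. 535.] [395. 560.]
cheek109 [291. 361.] [340. 367.]
118 [288. 375.] [337. 381.]
```

```bash
python3 - <<'E'
from h import *
f=dict(np.load("pics/side2.npz")); f0=dict(np.load("pics/side0.npz"))
for nm,q in(('now',f),('start',f0)):
    g=q["pixels"].mean(2)
    for u in(293,304,315):
        print(nm,u,g[240:275,u].astype(int))
    for v in(235,250,262): 
        print(nm,'row',v,g[v,280:330].astype(int))
for u in(293,304,315):
    # predicted v of base bottom near edge (z=0) and far top for y=.0882
    xs=np.linspace(.47,.56,181); P=np.array([proj(f,[x,.0882,0]) for x in xs]); Q=np.array([proj(f,[x,.0882,.015]) for x in xs]); D=np.array([proj(f,[x,.0872,0]) for x in xs])
    print(u,'pred v z0',np.interp(-u,-P[:,0],P[:,1]).round(2),'z15',np.interp(-u,-Q[:,0],Q[:,1]).round(2),'per -1mm y',np.interp(-u,-D[:,0],D[:,1]).round(2))
for v in(235,250,262):
    for x in(.5535,.4775):
        ys=np.linspace(-.1,.09,191); P=np.array([proj(f,[x,y,.012 if x>.5 else .012]) for y in ys]); print(v,x,'pred u z.012',np.interp(v,P[:,1],P[:,0]).round(2))
E
```

```text
now 293 [240 240 237 239 235 234 203 142 127  93  83  75  70  74  79  74  76  76
  92  97 149 121  85  81  54  43 116 239 240 239 238 238 238 238 238]
now 304 [195 190 179 191 192 184 132 123 132 139 144 165 193 197 197 132 128 125
 129 125 123 121 126  86  76  64  50  91 235 241 239 239 238 237 238]
now 315 [200 197 197 196 197 196 197 196 168 126 123 124  91  78  73  77  75  75
  76  78  79  93 111 165 128  83  75  55  70 188 238 239 240 236 238]
now row 235 [239 239 238 238 237 237 238 238 239 239 238 239 238 239 238 237 197  94
  69  75 102 179 197 189 145 122 127 158 149 144 146 132 128 136 153 156
 193 197 187 125  80  80  79  77  84 149 241 241 237 238]
now row 250 [237 238 238 237 238 238 239 238 238 240 239 237 156  83  78  73  75  79
  96 116 117 120 136 126 144 161 154 149 127 117 115 106 123 128 126 123
 114  80  69  73  77  76 126 239 241 238 238 238 238 239]
now row 262 [238 238 239 238 239 238 238 241 233 112  76  84  88  85  84  72  72  72
  81  81  97 101 111 116 126 130 127 120 120 123 114  90  76  91 135 111
  88 116 118  85 147 240 241 238 239 239 239 237 237 238]
[... 748 characters left out ...]
  66  71  72  79
  91 111 111 118 127 119 137 153 151 143 115 117 112 102 122 120 120 120
 112  74  69  74  71  72 123 235 237 235 234 234 234 234]
start row 262 [234 233 232 235 233 234 233 237 230 109  70  85  86  88  78  71  70  72
  75  82  90  99 110 114 124 123 126 120 113 112 114  91  72  89 131 105
  85 115 116  82 141 237 235 234 233 234 235 233 235 233]
293 pred v z0 266.56 z15 261.63 per -1mm y 266.3
304 pred v z0 267.82 z15 262.87 per -1mm y 267.57
315 pred v z0 269.09 z15 264.12 per -1mm y 268.83
235 0.5535 pred u z.012 295.85
235 0.4775 pred u z.012 324.58
250 0.5535 pred u z.012 291.54
250 0.4775 pred u z.012 321.91
262 0.5535 pred u z.012 288.09
262 0.4775 pred u z.012 319.78
```

Call:
send_rows(targets=[[[0,-0.06,0,0,0,-0.08,0],[0,0,-0.3,0,0,0,0],[0,0,-0.3,0,0,0,0],[0,0,-0.2,0,0,0,0],[0,0,-0.1,0,0,0,0],[0,0,-0.1,0,0,0,0],[0,0,-0.1,0,0,0,0],[0,0,-0.1,0,0,0,0],[0,0,-0.1,0,0,0,0],[0,0,0,0,0,0,0]]])

```text
time_s: 6.97
eef_pos: [0.5149, 0.0039, 0.1996]
tool_rot: [[0.001, 1.0, -0.001], [1.0, -0.001, 0.0], [0.0, -0.001, -1.0]]
force: [0.1, -0.1, -0.4]
grip_width: 0.145
grip_force: 24.3
```

```bash
python3 - <<'E'
from h import *
f=shot("side","pics/side3.png"); o=telemetry.get_obs(); print(o["eef_pos"].round(4),o["force"].round(1),o["moment"].round(2),o["grip_width"])
u,v=308,235
cv2.imwrite("pics/c5.png",cv2.resize(f["pixels"][v-35:v+30,u-35:u+35],None,fx=9,fy=9,interpolation=cv2.INTER_CUBIC)[:,:,::-1])
E
```

```text
[0.515  0.0039 0.1999] [-0.1  0.9 -1.4] [-0.04 -0.06  0.02] 0.14465262245139143
```

View pics/c5.png

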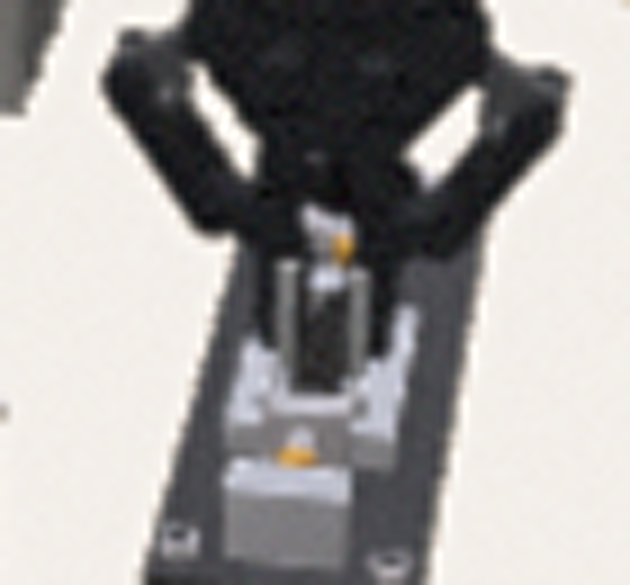

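The bar sits between the cheeks behind the jaw, with no contact force. I'll set it down, open and lift.

Call:
send_rows(targets=[[[0,0,-0.03,0,0,0,0],[0,0,0,0,0,0,0.16],[0,0,0,0,0,0,0.2],[0,0,0,0,0,0,0.25],[0,0,0,0,0,0,0.3],[0,0,0,0,0,0,0.35],[0,0,0,0,0,0,0.35],[0,0,0,0,0,0,0.35],[0,0,0,0,0,0,0.35],[0,0,0,0,0,0,0.35]]])

```text
time_s: 7.85
eef_pos: [0.515, 0.0039, 0.1992]
tool_rot: [[0.001, 1.0, 0.0], [1.0, -0.001, -0.0], [-0.0, 0.0, -1.0]]
force: [-0.6, -0.7, 0.2]
grip_width: 0.35
grip_force: 0.0
```

Call:
send_rows(targets=[[[0,0,0.2,0,0,0,0.35],[0,0,0.4,0,0,0,0.35],[0,0,0.6,0,0,0,0.35],[0,0,0.8,0,0,0,0.4],[0,-0.5,0.2,0,0,0,0.45],[0,-0.6,0,0,0,0,0.5],[0,-0.6,0,0,0,0,0.5],[0,-0.6,0,0,0,0,0.5],[0,-0.6,0,0,0,0,0.5],[0,0,0,0,0,0,0.5]]])

```text
time_s: 8.68
eef_pos: [0.515, -0.0853, 0.2664]
tool_rot: [[0.003, 1.0, 0.001], [1.0, -0.003, -0.001], [-0.001, 0.001, -1.0]]
force: [-0.0, 1.0, 0.3]
grip_width: 0.498
grip_force: 0.0
```

```bash
python3 - <<'E'
from h import *
f=shot("side","pics/side4.png"); o=telemetry.get_obs(); print(o["eef_pos"].round(4),o["force"].round(1),o["moment"].round(2),o["grip_width"],o["tool_rot"].round(3),o["qpos"].round(2))
u,v=308,235
cv2.imwrite("pics/c6.png",cv2.resize(f["pixels"][v-45:v+30,u-35:u+35],None,fx=8,fy=8,interpolation=cv2.INTER_CUBIC)[:,:,::-1])
E
```

```text
[ 0.515  -0.0841  0.2662] [-0.1  0.3 -0.4] [-0.02  0.01 -0.04] 0.4986529433888103 [[ 0.003  1.     0.001]
 [ 1.    -0.003 -0.   ]
 [-0.     0.001 -1.   ]] [-0.23  0.4   1.74 -0.    1.   -0.23]
```

View pics/c6.png

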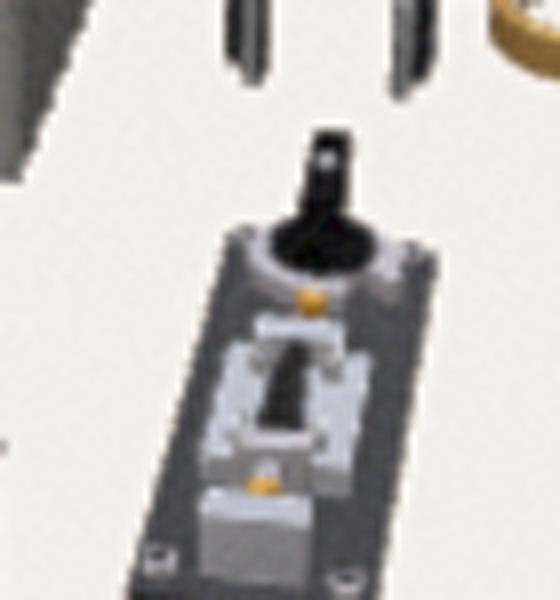

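The finger lies flat and lined up in the nest with the jaw still open. Now the knob.

Call:
send_rows(targets=[[[0,-0.14,0,0,0,0,0.5],[0,-0.14,-0.2,0,0,0,0.45],[0,0,-0.4,0,0,0,0.4],[0,0,-0.5,0,0,0,0.4],[0,0,-0.4,0,0,0,0.4],[0,0,-0.2,0,0,0,0.4],[0,0,-0.12,0,0,0,0.4],[0,0,0,0,0,0,0.35],[0,0,0,0,0,0,0.3],[0,0,0,0,0,0,0.25]]], squeeze=35)

```text
time_s: 9.57
eef_pos: [0.5152, -0.0915, 0.2112]
tool_rot: [[0.001, 1.0, 0.001], [1.0, -0.001, -0.0], [-0.0, 0.001, -1.0]]
force: [0.6, 0.6, -0.4]
grip_width: 0.251
grip_force: 0.0
```

Call:
send_rows(targets=[[[0,0,0,0,0,0,0.2],[0,0,0,0,0,0,0.15],[0,0,0,0,0,0,0.1],[0,0,0,0,0,0,0.05],[0,0,0,0,0,0,0],[0,0,0,0,0,0,0],[0,0,0,0,0,0,0],[0,0,0,0,0,0,0],[0,0,0,0,0,0,0],[0,0,0,0,0,0,0]]])

```text
time_s: 10.4
eef_pos: [0.5151, -0.0915, 0.2112]
tool_rot: [[0.001, 1.0, 0.001], [1.0, -0.001, -0.0], [-0.0, 0.001, -1.0]]
force: [-1.9, 0.4, 6.5]
grip_width: 0.157
grip_force: 35.8
```

```bash
cat > o.py <<'E'
from h import *
o=telemetry.get_obs(); r=o["tool_rot"]; print(o["time_s"],o["eef_pos"].round(4),'yaw',np.degrees(np.arctan2(r[1,0],r[0,0])).round(2),'F',o["force"].round(1),'M',o["moment"].round(3),'gw',round(o["grip_width"],3),round(o["grip_force"],1),'e6',o["effort"][5].round(3),'q',o["qpos"].round(3))
E
python3 o.py
```

```text
10.4 [ 0.5151 -0.0915  0.2112] yaw 89.95 F [-1.9  0.4  6.5] M [0.088 0.465 0.056] gw 0.157 35.8 e6 -0.016 q [-0.246  0.489  1.761  0.     0.891 -0.245]
```

Call:
send_rows(targets=[[[0,0,0,0,0,-0.4,0],[0,0,0,0,0,-0.5,0],[0,0,0,0,0,-0.5,0],[0,0,0,0,0,-0.5,0],[0,0,0,0,0,-0.5,0],[0,0,0,0,0,-0.5,0],[0,0,0,0,0,-0.5,0],[0,0,0,0,0,-0.5,0],[0,0,0,0,0,-0.4,0],[0,0,0,0,0,0,0]]])

```text
time_s: 11.23
eef_pos: [0.5149, -0.0915, 0.2112]
tool_rot: [[0.369, 0.929, -0.0], [0.929, -0.369, -0.0], [-0.0, -0.0, -1.0]]
force: [-6.2, 0.0, 9.7]
grip_width: 0.157
grip_force: 36.2
```

```bash
python3 o.py
```

```text
11.2333 [ 0.5149 -0.0915  0.2112] yaw 68.32 F [-6.2  0.   9.7] M [ 0.227  0.929 -0.074] gw 0.157 36.2 e6 0.76 q [-0.246  0.489  1.761 -0.     0.891  0.133]
```

Call:
send_rows(targets=[[[-0.02,0,0.02,0,0,0,0],[0,0,0,0,0,-0.3,0],[0,0,0,0,0,-0.3,0],[0,0,0,0,0,-0.3,0],[0,0,0,0,0,-0.3,0],[0,0,0,0,0,-0.3,0],[0,0,0,0,0,-0.3,0],[0,0,0,0,0,-0.3,0],[0,0,0,0,0,0,0],[0,0,0,0,0,0,0]]])

```text
time_s: 12.07
eef_pos: [0.5144, -0.0914, 0.2112]
tool_rot: [[0.53, 0.848, 0.0], [0.848, -0.53, 0.0], [0.0, 0.0, -1.0]]
force: [1.0, 1.7, -0.7]
grip_width: 0.158
grip_force: 35.8
```

```bash
python3 o.py; python3 - <<'E'
from h import *
f=shot("side","pics/side5.png"); o=telemetry.get_obs(); print(o["moment"].round(3),o["force"].round(1))
E
```

```text
12.0667 [ 0.5144 -0.0914  0.2112] yaw 57.99 F [ 1.   1.7 -0.7] M [ 0.305 -0.176 -0.151] gw 0.158 35.8 e6 0.031 q [-0.246  0.488  1.763  0.     0.89   0.313]
[ 0.304 -0.2   -0.149] [ 1.2  1.8 -0.9]
```

```bash
python3 - <<'E'
from h import *
a=dict(np.load("pics/side4.npz"))["pixels"];b=dict(np.load("pics/side5.npz"))["pixels"]
for u in(303,306,309): print(u,'\n',a[230:258,u].mean(1).astype(int),'\n',b[230:258,u].mean(1).astype(int))
f=dict(np.load("pics/side4.npz")); print([proj(f,[.515,y,.036]).round(2) for y in(.031,.034,.037)])
E
```

```text
303 
 [ 79  80 110 191 195 191 194 198 195 193 198 173 163 182 184 168 133 122
 118 120 124 161 191 197 193 135 126 129] 
 [ 74  76 111 191 196 188 193 195 198 198 193 172 161 180 185 168 128 121
 120 124 127 160 190 196 193 133 128 124]
306 
 [197 203 144 138 134 118 126 118 100  78  67  53  45 102 186 195 132 154
 184 174 155 136 189 197 193 138 129 127] 
 [203 202 141 135 139 117 125 117  97  74  67  46  44 100 185 194 133 159
 188 179 154 140 190 196 190 138 128 125]
309 
 [195 196 107  55  46  44  44  50  47  48  49  46  42  71 190 194 132 119
 119 120 117 129 201 196 197 170 129 127] 
 [197 195 106  56  44  46  50  47  49  43  47  41  44  66 188 196 132 122
 120 120 121 125 202 198 194 170 130 124]
[array([307.15, 242.49]), array([306.99, 243.16]), array([306.84, 243.83])]
```

Call:
send_rows(targets=[[[0,0,0,0,0,-0.2,0],[0,0,0,0,0,-0.2,0],[0,0,0,0,0,-0.2,0],[0,0,0,0,0,-0.2,0],[0,0,0,0,0,-0.2,0],[0,0,0,0,0,-0.2,0],[0,0,0,0,0,-0.2,0],[0,0,0,0,0,0,0],[0,0,0,0,0,0,0],[0,0,0,0,0,0,0]]])

```text
time_s: 12.95
eef_pos: [0.5144, -0.0914, 0.2112]
tool_rot: [[0.63, 0.777, -0.0], [0.777, -0.63, 0.0], [0.0, -0.0, -1.0]]
force: [0.1, 5.1, 3.2]
grip_width: 0.156
grip_force: 36.3
```

```bash
cat >> o.py <<'E'
a=dict(np.load("pics/side4.npz"))["pixels"]; import sys
f=shot("side",f"pics/s_{int(o['time_s']*100)}.png")["pixels"]; print(a[236:258,309].mean(1).astype(int),'\n',f[236:258,309].mean(1).astype(int)); o=telemetry.get_obs(); print(o["moment"].round(3),o["force"].round(1))
E
python3 o.py
```

```text
12.95 [ 0.5144 -0.0914  0.2112] yaw 50.96 F [0.1 5.1 3.2] M [ 0.892 -0.022 -0.112] gw 0.156 36.3 e6 -0.082 q [-0.246  0.488  1.763  0.     0.891  0.435]
[ 44  50  47  48  49  46  42  71 190 194 132 119 119 120 117 129 201 196
 197 170 129 127] 
 [ 45  46  45  46  51  48  76 195 190 157 127 121 118 124 119 127 201 196
 193 167 129 125]
[ 0.888 -0.053 -0.109] [-0.2  4.7  2.3]
```

The jaw edge moved about 1 px (4.5 mm) towards the fence, so the follower has dropped. Next I approach the wall slowly.

Call:
send_rows(targets=[[[0,0.02,0,0,0,-0.1,0],[0,0,0,0,0,-0.1,0],[0,0,0,0,0,-0.1,0],[0,0,0,0,0,-0.1,0],[0,0,0,0,0,-0.1,0],[0,0,0,0,0,-0.1,0],[0,0,0,0,0,-0.1,0],[0,0,0,0,0,-0.1,0],[0,0,0,0,0,0,0],[0,0,0,0,0,0,0]]])

```text
time_s: 13.83
eef_pos: [0.5144, -0.091, 0.2112]
tool_rot: [[0.683, 0.73, -0.0], [0.73, -0.683, -0.0], [-0.0, 0.0, -1.0]]
force: [-2.5, -5.2, 2.9]
grip_width: 0.156
grip_force: 36.4
```

```bash
python3 o.py
```

```text
13.8333 [ 0.5144 -0.091   0.2112] yaw 46.92 F [-2.5 -5.2  2.9] M [-0.888  0.266 -0.011] gw 0.156 36.4 e6 -0.032 q [-0.245  0.488  1.763 -0.     0.891  0.507]
[ 44  50  47  48  49  46  42  71 190 194 132 119 119 120 117 129 201 196
 197 170 129 127] 
 [ 48  49  45  49  48  44  71 190 193 133 121 123 122 119 117 125 201 196
 189 169 132 125]
[-0.872  0.349 -0.021] [-1.4 -5.3  2.6]
```

Call:
send_rows(targets=[[[0,-0.01,0,0,0,-0.1,0],[0,0,0,0,0,-0.1,0],[0,0,0,0,0,-0.1,0],[0,0,0,0,0,-0.1,0],[0,0,0,0,0,0,0],[0,0,0,0,0,0,0],[0,0,0,0,0,0,0],[0,0,0,0,0,0,0],[0,0,0,0,0,0,0],[0,0,0,0,0,0,0]]])

```text
time_s: 14.72
eef_pos: [0.5144, -0.0911, 0.2112]
tool_rot: [[0.708, 0.706, -0.0], [0.706, -0.708, 0.0], [-0.0, -0.0, -1.0]]
force: [-3.4, -2.4, 5.5]
grip_width: 0.155
grip_force: 36.6
```

```bash
python3 o.py
```

```text
14.7167 [ 0.5144 -0.0911  0.2112] yaw 44.93 F [-3.4 -2.4  5.5] M [-0.341  0.449 -0.03 ] gw 0.155 36.6 e6 -0.034 q [-0.245  0.488  1.763  0.     0.891  0.541]
[ 44  50  47  48  49  46  42  71 190 194 132 119 119 120 117 129 201 196
 197 170 129 127] 
 [ 45  47  46  43  45  48  90 191 200 131 121 121 121 121 114 128 202 195
 195 164 132 123]
[-0.422  0.468 -0.046] [-2.4 -1.9  5.1]
```

Call:
send_rows(targets=[[[0,0,0,0,0,-0.1,0],[0,0,0,0,0,-0.1,0],[0,0,0,0,0,-0.1,0],[0,0,0,0,0,0,0],[0,0,0,0,0,0,0],[0,0,0,0,0,0,0],[0,0,0,0,0,0,0],[0,0,0,0,0,0,0],[0,0,0,0,0,0,0],[0,0,0,0,0,0,0]]])

```text
time_s: 15.6
eef_pos: [0.5144, -0.0911, 0.2112]
tool_rot: [[0.726, 0.688, -0.0], [0.688, -0.726, 0.0], [-0.0, -0.0, -1.0]]
force: [-2.9, -1.5, 5.8]
grip_width: 0.155
grip_force: 36.7
```

```bash
python3 o.py | head -1
```

```text
15.6 [ 0.5144 -0.0911  0.2112] yaw 43.43 F [-2.9 -1.5  5.8] M [-0.374  0.496 -0.024] gw 0.155 36.7 e6 -0.029 q [-0.245  0.488  1.763  0.     0.891  0.567]
```

Call:
send_rows(targets=[[[0,0,0,0,0,-0.1,0],[0,0,0,0,0,-0.1,0],[0,0,0,0,0,0,0],[0,0,0,0,0,0,0],[0,0,0,0,0,0,0],[0,0,0,0,0,0,0],[0,0,0,0,0,0,0],[0,0,0,0,0,0,0],[0,0,0,0,0,0,0],[0,0,0,0,0,0,0]]])

```text
time_s: 16.48
eef_pos: [0.5144, -0.0911, 0.2112]
tool_rot: [[0.738, 0.675, -0.0], [0.675, -0.738, 0.0], [-0.0, -0.0, -1.0]]
force: [-3.6, -1.5, 4.3]
grip_width: 0.157
grip_force: 36.7
```

```bash
python3 o.py | head -1
```

```text
16.4833 [ 0.5144 -0.0911  0.2112] yaw 42.44 F [-3.6 -1.5  4.3] M [-0.335  0.534 -0.071] gw 0.157 36.7 e6 -0.029 q [-0.245  0.488  1.763  0.     0.891  0.585]
```

Call:
send_rows(targets=[[[0,0,0,0,0,-0.1,0],[0,0,0,0,0,-0.1,0],[0,0,0,0,0,0,0],[0,0,0,0,0,0,0],[0,0,0,0,0,0,0],[0,0,0,0,0,0,0],[0,0,0,0,0,0,0],[0,0,0,0,0,0,0],[0,0,0,0,0,0,0],[0,0,0,0,0,0,0]]])

```text
time_s: 17.37
eef_pos: [0.5144, -0.0911, 0.2112]
tool_rot: [[0.75, 0.662, -0.0], [0.662, -0.75, 0.0], [-0.0, -0.0, -1.0]]
force: [-3.3, -2.5, 5.2]
grip_width: 0.157
grip_force: 36.7
```

```bash
python3 o.py | grep -v '^\[ 4\|^ \['
```

```text
17.3667 [ 0.5144 -0.0911  0.2112] yaw 41.43 F [-3.3 -2.5  5.2] M [-0.35   0.523  0.003] gw 0.157 36.7 e6 -0.029 q [-0.245  0.488  1.763  0.     0.891  0.602]
 197 170 129 127] 
 190 166 132 128]
[-0.352  0.488 -0.012] [-3.8 -1.8  5.8]
```

Call:
send_rows(targets=[[[0,0,0,0,0,-0.1,0],[0,0,0,0,0,-0.1,0],[0,0,0,0,0,0,0],[0,0,0,0,0,0,0],[0,0,0,0,0,0,0],[0,0,0,0,0,0,0],[0,0,0,0,0,0,0],[0,0,0,0,0,0,0],[0,0,0,0,0,0,0],[0,0,0,0,0,0,0]]])

```text
time_s: 18.25
eef_pos: [0.5144, -0.0911, 0.2112]
tool_rot: [[0.761, 0.649, -0.0], [0.649, -0.761, 0.0], [-0.0, -0.0, -1.0]]
force: [-1.9, -1.0, 5.3]
grip_width: 0.15
grip_force: 36.7
```

```bash
python3 o.py | grep -v '^\[ 4\|^ \['
```

```text
18.25 [ 0.5144 -0.0911  0.2112] yaw 40.44 F [-1.9 -1.   5.3] M [-0.371  0.585 -0.036] gw 0.15 36.7 e6 -0.029 q [-0.245  0.488  1.763  0.     0.891  0.62 ]
 197 170 129 127] 
 191 167 130 122]
[-0.332  0.605 -0.049] [-3.1 -1.2  5.8]
```

Call:
send_rows(targets=[[[0,0,0,0,0,-0.1,0],[0,0,0,0,0,-0.1,0],[0,0,0,0,0,0,0],[0,0,0,0,0,0,0],[0,0,0,0,0,0,0],[0,0,0,0,0,0,0],[0,0,0,0,0,0,0],[0,0,0,0,0,0,0],[0,0,0,0,0,0,0],[0,0,0,0,0,0,0]]])

```text
time_s: 19.13
eef_pos: [0.5143, -0.0911, 0.2112]
tool_rot: [[0.772, 0.635, -0.0], [0.635, -0.772, 0.0], [-0.0, -0.0, -1.0]]
force: [-3.6, -2.1, 4.5]
grip_width: 0.154
grip_force: 36.7
```

```bash
python3 o.py | grep -v '^\[ 4\|^ \['
```

```text
19.1333 [ 0.5143 -0.0911  0.2112] yaw 39.44 F [-3.6 -2.1  4.5] M [-0.293  0.555 -0.047] gw 0.154 36.7 e6 -0.029 q [-0.245  0.488  1.763  0.     0.891  0.637]
 197 170 129 127] 
 194 167 129 127]
[-0.284  0.56  -0.034] [-3.5 -0.5  5.9]
```

Call:
send_rows(targets=[[[0,0,0,0,0,-0.1,0],[0,0,0,0,0,-0.1,0],[0,0,0,0,0,0,0],[0,0,0,0,0,0,0],[0,0,0,0,0,0,0],[0,0,0,0,0,0,0],[0,0,0,0,0,0,0],[0,0,0,0,0,0,0],[0,0,0,0,0,0,0],[0,0,0,0,0,0,0]]])

```text
time_s: 20.02
eef_pos: [0.5144, -0.0911, 0.2112]
tool_rot: [[0.783, 0.622, -0.0], [0.622, -0.783, 0.0], [-0.0, -0.0, -1.0]]
force: [-3.3, -1.1, 5.4]
grip_width: 0.152
grip_force: 36.7
```

```bash
python3 o.py | grep -v '^\[ 4\|^ \['
```

```text
20.0167 [ 0.5144 -0.0911  0.2112] yaw 38.44 F [-3.3 -1.1  5.4] M [-0.267  0.596 -0.058] gw 0.152 36.7 e6 -0.029 q [-0.245  0.488  1.763  0.     0.891  0.654]
 197 170 129 127] 
 193 168 131 123]
[-0.249  0.611 -0.071] [-3.5 -1.2  6.8]
```

Call:
send_rows(targets=[[[0,0,0,0,0,-0.1,0],[0,0,0,0,0,-0.1,0],[0,0,0,0,0,0,0],[0,0,0,0,0,0,0],[0,0,0,0,0,0,0],[0,0,0,0,0,0,0],[0,0,0,0,0,0,0],[0,0,0,0,0,0,0],[0,0,0,0,0,0,0],[0,0,0,0,0,0,0]]])

```text
time_s: 20.9
eef_pos: [0.5143, -0.091, 0.2112]
tool_rot: [[0.794, 0.608, -0.0], [0.608, -0.794, 0.0], [-0.0, -0.0, -1.0]]
force: [-4.8, -1.9, 6.8]
grip_width: 0.153
grip_force: 36.7
```

```bash
python3 o.py | grep -v '^\[ 4\|^ \['
```

```text
20.9 [ 0.5143 -0.091   0.2112] yaw 37.44 F [-4.8 -1.9  6.8] M [-0.253  0.601  0.024] gw 0.153 36.7 e6 -0.01 q [-0.245  0.488  1.763  0.     0.891  0.672]
 197 170 129 127] 
 193 165 127 123]
[-0.225  0.664  0.015] [-4.2 -2.   6.9]
```

The joint-6 effort, steady until now, has just shifted, and the moment with it. This is probably first contact with the wall, so I step finer.

Call:
send_rows(targets=[[[0,0,0,0,0,-0.05,0],[0,0,0,0,0,-0.05,0],[0,0,0,0,0,0,0],[0,0,0,0,0,0,0],[0,0,0,0,0,0,0],[0,0,0,0,0,0,0],[0,0,0,0,0,0,0],[0,0,0,0,0,0,0],[0,0,0,0,0,0,0],[0,0,0,0,0,0,0]]])

```text
time_s: 21.78
eef_pos: [0.5143, -0.0911, 0.2112]
tool_rot: [[0.799, 0.601, -0.0], [0.601, -0.799, 0.0], [-0.0, -0.0, -1.0]]
force: [-3.7, -2.3, 5.9]
grip_width: 0.156
grip_force: 36.8
```

```bash
python3 o.py | grep -v '^\[ 4\|^ \['
```

```text
21.7833 [ 0.5143 -0.0911  0.2112] yaw 36.95 F [-3.7 -2.3  5.9] M [-0.205  0.666  0.048] gw 0.156 36.8 e6 0.068 q [-0.245  0.488  1.763  0.     0.891  0.681]
 197 170 129 127] 
 192 169 133 125]
[-0.272  0.697  0.062] [-3.5 -1.6  6.5]
```

Call:
send_rows(targets=[[[0,0,0,0,0,-0.05,0],[0,0,0,0,0,-0.05,0],[0,0,0,0,0,-0.05,0],[0,0,0,0,0,-0.05,0],[0,0,0,0,0,0,0],[0,0,0,0,0,0,0],[0,0,0,0,0,0,0],[0,0,0,0,0,0,0],[0,0,0,0,0,0,0],[0,0,0,0,0,0,0]]])

```text
time_s: 22.67
eef_pos: [0.5143, -0.091, 0.2112]
tool_rot: [[0.809, 0.587, -0.001], [0.587, -0.809, 0.0], [-0.0, -0.0, -1.0]]
force: [-4.1, -2.0, 5.6]
grip_width: 0.158
grip_force: 37.1
```

```bash
python3 o.py
```

```text
22.6667 [ 0.5143 -0.091   0.2112] yaw 35.97 F [-4.1 -2.   5.6] M [-0.295  0.695  0.293] gw 0.158 37.1 e6 0.258 q [-0.245  0.488  1.763 -0.     0.891  0.698]
[ 44  50  47  48  49  46  42  71 190 194 132 119 119 120 117 129 201 196
 197 170 129 127] 
 [ 41  49  50  45  43  45  89 191 202 133 124 120 121 116 117 128 200 199
 191 170 130 127]
[-0.244  0.727  0.183] [-4.4 -1.7  5.7]
```

The knob moment is about 0.29 N m, or roughly 12 N on the wall, and it has been held. I release and retreat.

Call:
send_rows(targets=[[[0,0,0,0,0,0,0],[0,0,0,0,0,0,0.2],[0,0,0,0,0,0,0.25],[0,0,0,0,0,0,0.3],[0,0,0,0,0,0,0.4],[0,0,0,0,0,0,0.45],[0,0,0.3,0,0,0,0.45],[0,0,0.6,0,0,0,0.45],[0,0,0.8,0,0,0,0.45],[0,0,0.8,0,0,0,0.45]]])

```text
time_s: 23.55
eef_pos: [0.5143, -0.0911, 0.2875]
tool_rot: [[0.81, 0.587, -0.001], [0.587, -0.81, 0.0], [-0.0, -0.001, -1.0]]
force: [-0.3, -0.3, 0.6]
grip_width: 0.448
grip_force: 0.0
```

Call:
send_rows(targets=[[[0,0,0.8,0,0,0,0.45],[0,0,0.8,0,0,0,0.45],[0,0,0.5,0,0,0,0.45],[0,0,0,0,0,0,0.45],[0,0,0,0,0,0,0.45],[0,0,0,0,0,0,0.45],[0,0,0,0,0,0,0.45],[0,0,0,0,0,0,0.45],[0,0,0,0,0,0,0.45],[0,0,0,0,0,0,0.45]]])

```text
time_s: 24.38
eef_pos: [0.5144, -0.0912, 0.3487]
tool_rot: [[0.81, 0.587, -0.001], [0.587, -0.81, 0.0], [-0.001, -0.001, -1.0]]
force: [0.1, -0.1, 0.0]
grip_width: 0.449
grip_force: 0.0
```

```bash
python3 o.py; python3 - <<'E'
from h import *
f=shot("side","pics/side9.png"); u,v=308,235
cv2.imwrite("pics/c9.png",cv2.resize(f["pixels"][v-45:v+30,u-35:u+35],None,fx=8,fy=8,interpolation=cv2.INTER_CUBIC)[:,:,::-1])
E
```

```text
24.3833 [ 0.5144 -0.0912  0.3487] yaw 35.95 F [ 0.1 -0.1  0. ] M [0.013 0.006 0.019] gw 0.449 0.0 e6 -0.0 q [-0.246  0.293  1.666  0.     1.184  0.698]
[ 44  50  47  48  49  46  42  71 190 194 132 119 119 120 117 129 201 196
 197 170 129 127] 
 [ 44  50  47  48  46  49  85 185 200 131 119 122 119 116 114 125 199 192
 190 164 125 121]
[-0.05  -0.009  0.027] [-0.4  0.2  1. ]
```

View pics/c9.png

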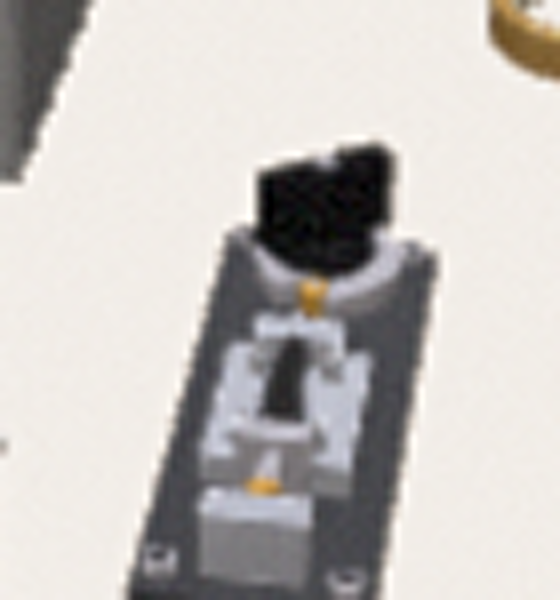

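The knob is turned, the roller sits in the notch, and the jaw is closed on the finger. The gripper is clear of everything.

```bash
python3 -c "from plant import env; print(env.hand_in())"
```

```text
the job is handed in; nothing more can be done
None
```

I laid the finger in the nest and turned the knob until the follower dropped and seated against the notch wall at about 12 N, going by the measured torque; tape and reel were left alone and the job is handed in, but no verdict came back.

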